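# Load the target blade and hold the stage plate out at the pointer

### The arm

A 6-joint arm with a two-finger parallel gripper is mounted at the origin on the work surface. World frame = base frame: x ahead of the robot, y to its left, z up, the work surface at z = 0. Lengths are in m, angles in rad, forces in N, time in s.
With the tool pointing down it reaches from about 0.3 to 0.85 m from the base axis. Payload 4.2 kg.
Tool frame: the origin (TCP) lies on the centre line of the jaws, within the pads' length; the fingertips stand 17 mm ahead of it and the grasp point (between the pads) lies 2 mm behind it; z points along the fingers, y is the line along which they close (so a half turn about z gives the same grasp; the last joint's range is limited). The gripper opens to 91 mm and grips with 3 to 60 N. Pads are 32 mm wide; open, the fingers measure 118 mm over their backs; the gripper's body (76 mm by 178 mm) begins 60 mm behind the grasp point.
Start: joints at [-1.249, 0.32, 1.565, -0, 1.257, -0.02], TCP at [0.193, -0.542, 0.208] pointing down, gripper open.
Joint ranges: [-3.11, 3.11], [-0.84, 2.01], [0.21, 2.61], [-1.34, 4.49], [0.05, 2.63], [-2.56, 2.56]. Speed limits (rad/s): [2.57, 2.57, 3.14, 3.14, 3.14, 3.14].

### API

Orientations are given as a unit quaternion [w, x, y, z].
In Python, from station import robot gives the robot as it stands.
- The arm moves only by the tool apply_moves, never from a script. Its argument "motion" is a list of rows, each a list of 5 numbers: the closure, from 0 (fully open) to 1 (shut), then the shift along the tool's x, y, z in mm, then the turn about the tool's z in degrees. In form: [[hand, tx, ty, tz, spin], ...]. A call has 1 to 8 rows; each row shifts and turns the commanded pose from where the row before left it, along the tool's axes as they then stand; what a row does not reach is not made up. A row lasts 1/8 s, in which the tool goes at most 62.5 mm and 10.7 degrees, less where a joint would pass 70% of its speed; a pose out of reach is approached as far as the arm can. A call with a gripper value outside its range is refused whole. The fingers move at their own pace and stop on an object; "force" is the grip in N (left out, the last holds). Time passes only in rows, so rows that do not move let the fingers close. It gives the time, the measured TCP pose, the force, the opening and the grip force at its end, in the units of the state.
- robot.get_state(): the state, without advancing time (a new reading comes with each control period).
- robot.snapshot(name): name is "side" or "top" or "wrist"; returns a dict with "frame" (480x640x3 uint8, red, green, blue), "range_z" (480x640 float32, m along the optical axis (not along the pixel's ray), 0 where there is no reading), "fx", "fy", "cx", "cy" (pixels), "xyz" and "orientation" of the camera in the world; the wrist camera has in their place "hand_eye" (4x4, takes a point from camera to tool coordinates, whose origin is the TCP and whose axes are the flange's). Camera axes: x right, y up, looking along -z (the intrinsics and any distortion apply to the point x, -y, -z); pixel columns grow to the right and rows downward; lengths in m; the calibration is good to about 2 mm. A picture is of the moment at which its call begins: read the wrist's pose just before it.
- robot.sign_off(): hands the job in; it is judged then, once.
The state is a dict: "t": time; "qpos": joint angles; "dq": joint speeds; "tau": joint torques, N m; "tcp_pos": TCP position; "ee_rot": TCP orientation; "force": force on the tool from outside, world axes, zero at the start; "wrist_torque": the same for the moment, N m; "finger_gap": finger opening in m; "grip_force": force on a finger pad.
Only numpy, scipy, OpenCV 4.12 (cv2) and the standard library are available. Lean on these libraries where they do the work, as an engineer would, in place of code of your own. Each camera call takes 0.05 s, during which the arm holds its last target. There are 200 camera calls.

### The job

Lift the flat steel target blade out of its rack on the table, slide it edge-down fully into the slot of the block on the sliding plate, and let go of it. Then take the plate's upright grip and slide the plate out along its stage, flat on the stage and without lifting or tipping it, until its outer end edge is in line with the pointer. It would tip over out there, so finish still holding the plate level at the pointer; leave everything else on the table where it is.

Things in the scene. Friction and masses are not known exactly. Their poses are not given: they have to be found in the camera images.
- stage: Fixed black-and-grey microscope stage on the table, 250 (x) by 110 mm (y), deck 70 mm high, with two low aluminium guide rails (inner faces 84 apart, tops 5 above the deck) along its long sides. Origin: centre of its underside on the table. Its x axis points outward, along the rails, toward the side where the pointer stands; z up. The plate slides along x; both ends are open.
- stage_edge (a point): Middle of the stage deck's outer edge, on the deck surface: 125 along stage x from the stage's centre, 70 high.
- plate: Loose aluminium plate lying on the stage between the rails: 240 long (x, along the stage's x), 80 wide (y), 8 mm thick, about 0.6 kg (+-15 %). Origin: centre of its underside. A slotted block stands near its outer (+x) end, an upright black grip near its inner end. It starts overhanging the stage by 0 to 30; loaded with the blade it tips at an overhang of about 90 unless held.
- plate_front (a point): Middle of the plate's outer end edge, on its top face: 120 along x from the plate's origin, 8 above its underside.
- plate_slot (a point): Centre of the mouth of the slot in the aluminium block on the plate (block 40 along x, 66 along y, 35 high, its centre 85 along x from the plate's origin). The slot is 7.5 wide along the plate's x, 50 long along y, 30 deep, open upward, lips rounded by 3 mm. Mouth 43 mm above the plate's underside.
- plate_grip (a point): Top centre of the plate's upright black grip: a slab 14 thick (x), 46 wide (y), standing 38 above the plate's top face, 95 toward -x from the plate's origin. Pinch it across its 14 thickness from above.
- mark: Fixed slim steel post on a round foot, beyond the stage's outer end, beside the plate's path on its +y side; axes as the stage's. A flat pointer at its top (top face 79 high) points to the plate's path (-y), to where the plate's outer end edge must come: 125 to 155 beyond the stage's outer edge. Origin: foot of the post on the table.
- mark_tip (a point): Tip of the pointer, 27 toward -y from the post, 78 high; about 7 clear of the side of the passing plate. The edge is in line when plate_front and mark_tip have the same position along the stage's x.
- rack: Fixed grey block rack on the table, same slotted block (40 x 66 x 35 high, on a base 90 x 80 x 6), slot 7.5 wide along x, 50 along y, its floor 6 above the table. Origin: centre of its underside. It stands either to the left or to the right of the stage.
- blade: Loose flat steel blade standing edge-down in the rack's slot: 5 thick (x), 40 wide (y), 64 mm tall (lowest 4: only 3 thick, 34 wide), a black grip block on top; about 0.12 kg (+-20 %). Both faces alike: either way round is fine. Origin: middle of its bottom edge; z up. Fully in the plate's slot its origin is 30 below the slot's mouth.
- blade_grip (a point): Top centre of the blade's black grip block, 90 above the bottom edge; the block is 14 thick (x), 36 wide (y), 26 tall. Pinch it across its 14 thickness from above.
- carton: Bystander: closed cardboard carton, 90 x 90 x 60 mm; to be left alone. Origin: its underside.
- vial: Bystander: small amber bottle, 28 across, 70 tall, standing beside the stage mm; to be left alone. Origin: its underside.
- objective: Bystander: microscope objective, 34 across, 56 tall, standing beside the stage mm; to be left alone. Origin: its underside.
- tray: Bystander: clear open tray, 100 x 140 x 25 mm; to be left alone. Origin: its underside.
- driver: Bystander: screwdriver lying on the table, about 200 mm; to be left alone. Origin: its underside.
- dish: Bystander: shallow clear round dish, 90 across, 16 tall mm; to be left alone. Origin: its underside.

How it is judged:
By the outcome, as a careful person would: the job done as asked, in the order asked, and still so for the second after the job is handed in, while the arm keeps its last pose, push and grip.
It also fails if it takes over 56 s, if anything falls off the work surface, if the arm or the gripper's body presses on something with over 40 N, if the wrist force passes 120 N, or if a joint passes its speed limit or range.

## Working session

There is one attempt and no reset: what is moved stays moved. The work goes in short steps, Python scripts to look and compute and a tool call to move; the robot and the scene stay as the last step left them, time stands still between calls to the robot, and variables do not carry over. Pictures are saved under pics/ and viewed, at most 10 in all, crops included, and the job is handed in when it is done.

Besides the shell and the picture viewer there is one more tool, called after "Emit:" in YAML: its name, and indented under it one key for each argument. apply_moves: Moves the arm, as the interface text tells. Its arguments: {"type":"object","properties":{"motion":{"type":"array"},"force":{"type":"number"}},"required":["motion"]}

```bash
mkdir -p pics; cat > h.py <<'E'
import numpy as np, cv2
from scipy.spatial.transform import Rotation as R
from station import robot
def q2R(q): return R.from_quat([q[1],q[2],q[3],q[0]]).as_matrix()
def pts(s, st=None):
    "per-pixel world points from depth"
    v,u=np.mgrid[0:480,0:640]; d=s["range_z"]
    x=(u-s["cx"])/s["fx"]*d; y=(v-s["cy"])/s["fy"]*d
    P=np.stack([x,-y,-d],-1)
    if "hand_eye" in s:
        H=np.array(s["hand_eye"]); P=P@H[:3,:3].T+H[:3,3]
        return P@q2R(st["ee_rot"]).T+np.array(st["tcp_pos"])
    return P@q2R(s["orientation"]).T+np.array(s["xyz"])
E
python3 - <<'E'
from h import *
st=robot.get_state(); print(st)
for n in ["top","side"]:
    s=robot.snapshot(n); print({k:v for k,v in s.items() if k not in("frame","range_z")})
    cv2.imwrite(f"pics/{n}0.png",s["frame"][:,:,::-1]); np.savez(f"{n}0.npz",f=s["frame"],P=pts(s),d=s["range_z"])
E
```

```text
{'t': 0.0, 'qpos': array([-1.24904240e+00,  3.20289709e-01,  1.56567244e+00, -4.94685489e-06,
        1.25740019e+00, -1.99640679e-02]), 'dq': array([-1.35129486e-03,  8.44039087e-05,  7.39491716e-04, -5.05889381e-04,
        5.77914977e-04,  6.69078398e-05]), 'tau': array([-3.63296458e-04, -4.12456834e+01, -2.31970829e+01,  7.26626138e-02,
        4.57607908e-02, -1.47348264e-04]), 'tcp_pos': array([ 0.19254107, -0.54125598,  0.20682411]), 'ee_rot': array([-8.74433335e-04,  9.85438560e-01,  1.70029590e-01, -1.35337526e-04]), 'force': array([ 0.00854257,  0.12945858, -0.20325534]), 'wrist_torque': array([ 0.06650657, -0.04385501,  0.00863839]), 'grip_force': 0.0, 'finger_gap': 0.09144119298232448}
{'fx': 521.0237215961855, 'fy': 521.0237215961855, 'cx': 318.43923993141334, 'cy': 242.26511209139164, 'xyz': array([ 0.33511199, -0.01385959,  1.23351203]), 'orientation': array([ 0.71939825,  0.08499517, -0.07807883, -0.6849421 ])}
{'fx': 468.25012075385223, 'fy': 468.25012075385223, 'cx': 322.9945425777503, 'cy': 240.1954927346395, 'xyz': array([ 0.48170953, -0.63779419,  0.73473419]), 'orientation': array([ 0.92215035,  0.38115739, -0.03071348, -0.05843337])}
```

View pics/top0.png

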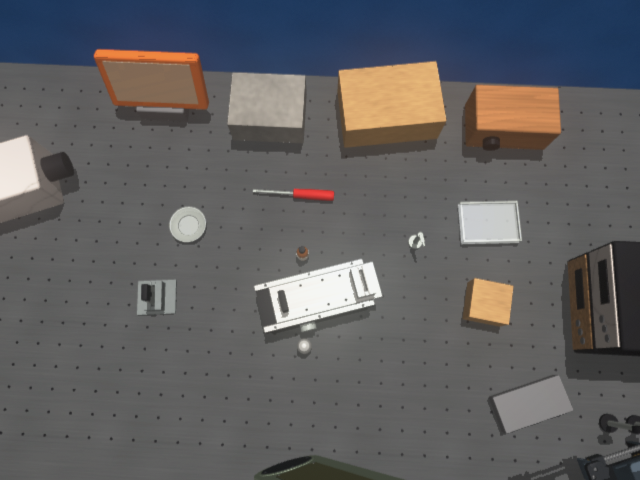

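View pics/side0.png

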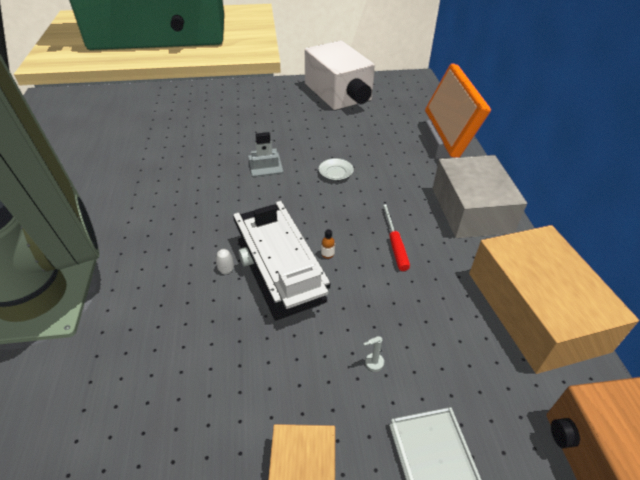

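The top view shows the stage around (318,295) with the plate overhanging to the right, block at (363,283) and plate grip at (282,300). The pointer is at (417,240) and the rack with the blade at (155,297). The side view agrees, with the rack at (265,160) and the post at (375,355).

```bash
python3 - <<'E'
from h import *
def rect(p):
    r=cv2.minAreaRect((p[:,:2]*1000).astype(np.float32)); return np.round(r[0],1),np.round(r[1],1),round(r[2],1)
for n in ["top","side"]:
    z=np.load(n+"0.npz"); P=z["P"]; f=z["f"].astype(int); ok=z["d"]>0
    box=lambda c,r:ok&(abs(P[...,0]-c[0])<r)&(abs(P[...,1]-c[1])<r)
    print(n,"table z",np.median(P[ok&(abs(P[...,2])<.01)][:,2]))
    # coarse positions from depth around top-view pixels
    if n=="top":
        C={k:P[v,u][:2] for k,(u,v) in dict(stage=(318,295),rack=(157,300),mark=(417,244)).items()}; print(C)
    dark=f.sum(2)<150
    S=box(C["stage"],.2)
    for nm,m in dict(platetop=S&(abs(P[...,2]-.078)<.004)&(f.sum(2)>350),rail=S&(abs(P[...,2]-.075)<.003)&~dark,block=S&(abs(P[...,2]-.113)<.006)&~dark,grip=S&(P[...,2]>.095)&(P[...,2]<.125)&dark,
      rackblock=box(C["rack"],.07)&(abs(P[...,2]-.041)<.005),rackbase=box(C["rack"],.07)&(P[...,2]>.003)&(P[...,2]<.05),bladegrip=box(C["rack"],.08)&(P[...,2]>.085),
      mark=box(C["mark"],.05)&(P[...,2]>.06)).items():
        p=P[m]
        if len(p)>3: print(nm,len(p),rect(p),"z",np.round(np.percentile(p[:,2],[5,50,95])*1000,1))
E
```

```text
top table z 5.628884024422298e-05
{'stage': array([ 0.48576865, -0.00069263]), 'rack': array([0.46193011, 0.36955476]), 'mark': array([ 0.63019124, -0.23213217])}
platetop 3662 (array([489.5,  -1.4]), array([106.8, 270.6]), 17.3) z [74.6 77.6 81. ]
rail 2567 (array([517.3,   7. ]), array([168.7, 270.6]), 17.1) z [72.6 76.  77.8]
block 627 (array([494.5, -17.5]), array([ 66.3, 207.1]), 17.1) z [109.4 113.3 117.4]
rackblock 97 (array([472.3, 380.6]), array([63.7, 38.4]), 5.3) z [36.2 37.7 45.1]
rackbase 1219 (array([461.3, 370.1]), array([137.6, 138.7]), 0.1) z [ 3.3  7.3 37.4]
bladegrip 128 (array([472.2, 381.6]), array([35.8, 15.3]), 5.2) z [87.3 94.5 98.5]
mark 54 (array([ 625.3, -229.1]), array([30.1, 11.5]), 13.6) z [66.6 78.7 82. ]
side table z -0.0004029394077907922
platetop 3266 (array([488.5,  -0.9]), array([106.6, 271.3]), 17.2) z [74.5 77.2 79.6]
rail 2794 (array([487.9,   0.8]), array([106.8, 274.8]), 17.2) z [73.1 76.2 77.8]
block 682 (array([495.5, -15.9]), array([ 67.1, 210.7]), 15.6) z [108.4 112.2 114.3]
grip 249 (array([464.8,  74.5]), array([45.5, 16. ]), 16.1) z [ 96.9 110.8 116.6]
rackblock 74 (array([471.3, 379.8]), array([64.1, 37.3]), 9.6) z [36.1 38.8 45.4]
rackbase 735 (array([466.6, 369.1]), array([136.5, 123.9]), 90.0) z [ 4.1 17.9 43.2]
bladegrip 95 (array([470.2, 382.8]), array([35.8, 19.7]), 9.8) z [86.1 93.7 96.7]
mark 121 (array([ 625.1, -228.5]), array([32.9,  9.9]), 10.6) z [62.7 77.4 79.8]
```

```bash
cat >> h.py <<'E'
def delta(tgt, p=None, yaw=None):
    "tool-axis shift (mm) from pose to world target, for a tool frame as it stands"
    st=robot.get_state(); Rm=q2R(st["ee_rot"]); p=st["tcp_pos"] if p is None else np.array(p)
    return np.round(Rm.T@(np.array(tgt)-p)*1000,1)
def yawdeg(): # world angle of closing line, in (-90,90]
    y=q2R(robot.get_state()["ee_rot"])[:,1]; a=np.degrees(np.arctan2(y[1],y[0])); return (a+90)%180-90
E
python3 - <<'E'
from h import *
print(np.round(robot.snapshot("wrist")["hand_eye"],4)); print(yawdeg())
w1=[.46,-.25,.28]; w2=[.46,.37,.28]
print(delta(w1),delta(w2,w1))
E
```

```text
[[-5.000e-04  9.647e-01  2.634e-01  7.430e-02]
 [ 1.000e+00  6.000e-04 -3.000e-04  3.000e-04]
 [-4.000e-04  2.634e-01 -9.647e-01 -1.765e-01]
 [ 0.000e+00  0.000e+00  0.000e+00  1.000e+00]]
-70.41423918212152
[ 349.6 -185.   -72.7] [ 207.8 -584.1    0.8]
```

Emit:
apply_moves:
  motion:
    - [0,44,-23,-9,0]
    - [0,44,-23,-9,0]
    - [0,44,-23,-9,0]
    - [0,44,-23,-9,0]
    - [0,44,-23,-9,0]
    - [0,44,-23,-9,0]
    - [0,44,-23,-9,0]
    - [0,42,-24,-9,0]

```text
t: 1.15
tcp_pos: [0.4613, -0.2487, 0.2797]
ee_rot: [-0.0, 0.985, 0.17, -0.0]
force: [-0.3, -1.1, 0.5]
finger_gap: 0.0913
grip_force: 0.0
```

Emit:
apply_moves:
  motion:
    - [0,18,-52,0,0]
    - [0,18,-52,0,0]
    - [0,18,-52,0,0]
    - [0,18,-52,0,0]
    - [0,18,-52,0,0]
    - [0,18,-52,0,0]
    - [0,18,-52,0,0]
    - [0,18,-52,0,0]

```text
t: 2.15
tcp_pos: [0.4563, 0.1918, 0.2795]
ee_rot: [0.0, 0.985, 0.17, 0.0]
force: [1.7, 0.1, 0.8]
finger_gap: 0.0914
grip_force: 0.0
```

Emit:
apply_moves:
  motion:
    - [0,18,-52,0,0]
    - [0,18,-52,0,0]
    - [0,16,-53,0,0]
    - [0,12,-10,0,0]
    - [0,0,0,0,7.2]
    - [0,0,0,0,7.2]
    - [0,0,0,0,0]
    - [0,0,0,0,0]

```text
t: 3.15
tcp_pos: [0.4612, 0.3683, 0.2796]
ee_rot: [0.0, 0.999, 0.046, -0.0]
force: [0.1, 0.6, 0.6]
finger_gap: 0.0909
grip_force: 0.0
```

```bash
cat > look.py <<'E'
from h import *
import sys
st=robot.get_state(); s=robot.snapshot("wrist"); n=sys.argv[1]
cv2.imwrite(f"pics/{n}.png",s["frame"][:,:,::-1]); np.savez(n+".npz",f=s["frame"],P=pts(s,st),d=s["range_z"])
print(st["t"],np.round(st["tcp_pos"],4),yawdeg(),np.round(st["force"],1),st["finger_gap"])
E
cat > seg.py <<'E'
from h import *
def rect(p):
    r=cv2.minAreaRect((p[:,:2]*1000).astype(np.float32)); return np.round(r[0],1),np.round(r[1],1),round(r[2],1)
def seg(n,zlo,zhi,c,r,bright=None):
    z=np.load(n+".npz"); P=z["P"]; f=z["f"].astype(int).sum(2)
    m=(z["d"]>0)&(P[...,2]>zlo)&(P[...,2]<zhi)&(np.hypot(P[...,0]-c[0],P[...,1]-c[1])<r)
    if bright: m&=(f>bright[0])&(f<bright[1])
    p=P[m]; vu=np.argwhere(m); 
    print(n,len(p),rect(p),"z",np.round(np.percentile(p[:,2],[5,50,95])*1000,1),"px",vu.mean(0)[::-1].round()); return m
E
python3 look.py w1; python3 - <<'E'
from seg import *
seg("w1",.088,.11,(.472,.381),.05); seg("w1",.038,.046,(.472,.381),.06)
E
```

```text
3.15 [0.4612 0.3683 0.2796] -84.77070862979352 [0.1 0.6 0.6] 0.09089061854424506
w1 651 (array([471.1, 384.7]), array([36.1, 13.4]), 4.6) z [93.6 95.3 96.5] px [295. 208.]
w1 10 (array([489.9, 384.8]), array([6. , 2.9]), 48.3) z [39.3 40.6 43.7] px [298. 180.]
```

View pics/w1.png

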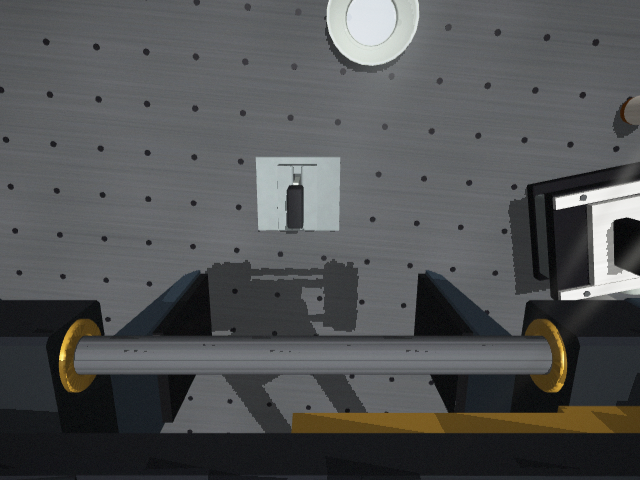

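The wrist view shows the blade's black grip at pixel (295,208) on the rack, between the open jaws' planes. I'll move over it and go down.

```bash
python3 -c "
from h import *
print(delta([.4715,.384,.087]))"
```

```text
[ 11.7 -14.7 192.6]
```

Emit:
apply_moves:
  motion:
    - [0,6,-7,20,0]
    - [0,6,-8,20,0]
    - [0,0,0,40,0]
    - [0,0,0,40,0]
    - [0,0,0,35,0]
    - [0,0,0,23,0]
    - [0,0,0,14,0]
    - [0,0,0,0,0]

```text
t: 4.2
tcp_pos: [0.4714, 0.3845, 0.0869]
ee_rot: [0.001, 0.999, 0.045, -0.001]
force: [0.8, 0.2, 0.5]
finger_gap: 0.0908
grip_force: 0.0
```

Emit:
apply_moves:
  motion:
    - [0.6,0,0,0,0]
    - [0.8,0,0,0,0]
    - [1,0,0,0,0]
    - [1,0,0,0,0]
    - [1,0,0,0,0]
    - [1,0,0,0,0]
  force: 25

```text
t: 4.95
tcp_pos: [0.4717, 0.3848, 0.0876]
ee_rot: [0.0, 0.999, 0.045, 0.0]
force: [-0.5, 0.4, -0.4]
finger_gap: 0.0341
grip_force: 0.0
```

Emit:
apply_moves:
  motion:
    - [1,0,0,0,0]
    - [1,0,0,0,0]
    - [1,0,0,0,0]
    - [1,0,0,0,0]

```text
t: 5.45
tcp_pos: [0.4716, 0.3848, 0.0876]
ee_rot: [0.0, 0.999, 0.045, -0.0]
force: [-0.2, 0.8, -0.3]
finger_gap: 0.0133
grip_force: 25.0
```

Emit:
apply_moves:
  motion:
    - [1,0,0,-8,0]
    - [1,0,0,-15,0]
    - [1,0,0,-25,0]
    - [1,0,0,-35,0]
    - [1,0,0,-35,0]
    - [1,0,0,-20,0]
    - [1,0,0,0,6]
    - [1,0,0,0,0]

```text
t: 6.45
tcp_pos: [0.4717, 0.3849, 0.2268]
ee_rot: [-0.0, 1.0, -0.007, 0.001]
force: [0.1, -0.1, -2.5]
finger_gap: 0.0131
grip_force: 25.0
```

```bash
python3 look.py w2; python3 - <<'E'
from seg import *
# side/top views for blade in hand & plate
for n in ["top","side"]:
    s=robot.snapshot(n); np.savez(n+"1.npz",f=s["frame"],P=pts(s),d=s["range_z"])
T=robot.get_state()["tcp_pos"]
m=seg("side1",T[2]-.085,T[2]-.02,T[:2],.05)
z=np.load("side1.npz");p=z["P"][m]
print("lowest",p[:,2].min(), "by height:")
for h in np.arange(.10,.18,.01):
    k=abs(p[:,2]-h)<.005
    if k.sum()>2: print(round(h,2),k.sum(),p[k].mean(0).round(4))
E
```

```text
6.45 [0.4717 0.3849 0.2268] 89.28309585827293 [ 0.1 -0.1 -2.5] 0.013057374730474598
side1 403 (array([470.8, 382.2]), array([39.8, 11.8]), 2.4) z [148.  176.4 203.3] px [259. 104.]
lowest 0.14282546441095456 by height:
0.14 3 [0.4778 0.384  0.1441]
0.15 59 [0.4709 0.3819 0.15  ]
0.16 64 [0.4709 0.3817 0.1598]
0.17 66 [0.4712 0.3819 0.1699]
```

View pics/w2.png

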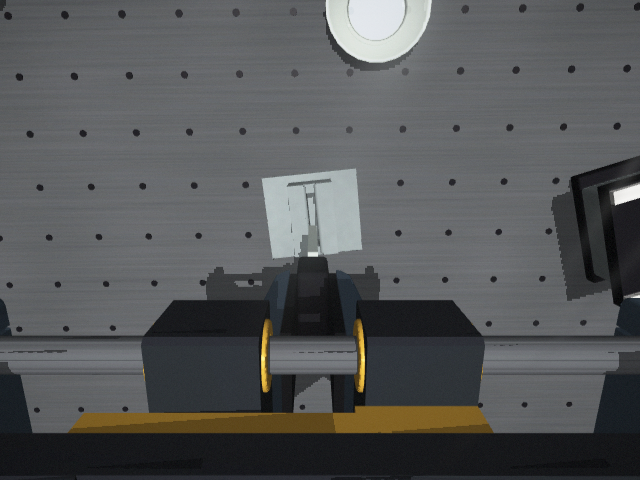

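The wrist view shows the blade held upright in the jaws (pixel 312,240 below the grip) and clear of the rack. Next I measure the block.

```bash
python3 - <<'E'
from seg import *
for n in ["top0","side0"]:
    z=np.load(n+".npz"); 
    m=seg(n,.105,.12,(.53,-.07),.07,(250,999))
    seg(n,.1,.125,(.465,.075),.05)
    m=seg(n,.074,.082,(.49,0),.17,(350,999))
T=[.525,-.08,.27]; print(delta([.47,.38,.27]),delta(T))
E
```

```text
top0 498 (array([519., -97.]), array([66.3, 40.7]), 17.1) z [109.  112.6 116.3] px [363. 280.]
top0 145 (array([466. ,  74.7]), array([46. , 13.9]), 18.0) z [111.2 115.5 118.9] px [283. 301.]
top0 3662 (array([489.5,  -1.4]), array([106.8, 270.6]), 17.3) z [74.6 77.6 81. ] px [318. 294.]
side0 718 (array([518.1, -96.2]), array([67.4, 42.8]), 16.9) z [106.5 112.  114.2] px [299. 273.]
side0 229 (array([464.6,  75.4]), array([45.6, 18.1]), 15.2) z [101.7 113.1 116.8] px [264. 212.]
side0 3266 (array([488.5,  -0.9]), array([106.6, 271.3]), 17.2) z [74.5 77.2 79.6] px [280. 253.]
[ -1.4   4.8 -44.4] [ 59.5 464.1 -44.3]
```

Emit:
apply_moves:
  motion:
    - [1,4,20,-10,0]
    - [1,4,46,-10,0]
    - [1,4,46,-10,0]
    - [1,4,46,-10,0]
    - [1,4,46,-5,0]
    - [1,4,46,0,0]
    - [1,4,46,0,0]
    - [1,4,46,0,0]

```text
t: 7.6
tcp_pos: [0.4983, 0.0399, 0.2714]
ee_rot: [0.0, 1.0, -0.007, 0.0]
force: [0.3, 0.0, -1.1]
finger_gap: 0.0134
grip_force: 25.0
```

Emit:
apply_moves:
  motion:
    - [1,4,46,0,0]
    - [1,4,46,0,0]
    - [1,4,30,0,0]
    - [1,4,12,0,0]
    - [1,0,0,0,-9]
    - [1,0,0,0,-9]
    - [1,0,0,0,0]
    - [1,0,0,0,0]

```text
t: 8.6
tcp_pos: [0.5128, -0.0915, 0.2708]
ee_rot: [0.0, 0.989, 0.149, 0.0]
force: [0.4, -0.2, -1.1]
finger_gap: 0.0135
grip_force: 25.0
```

```bash
python3 look.py w3; python3 - <<'E'
from seg import *
m=seg("w3",.107,.119,(.519,-.097),.05)
print(delta([.5187,-.0967,.20]))
T=robot.get_state()["tcp_pos"]
for n in ["top","side"]:
    s=robot.snapshot(n); np.savez(n+"2.npz",f=s["frame"],P=pts(s),d=s["range_z"]); 
    m=seg(n+"2",T[2]-.085,T[2]-.02,T[:2],.05)
E
```

```text
8.6 [ 0.5128 -0.0915  0.2708] -72.88252932423926 [ 0.4 -0.2 -1.1] 0.013487537754423202
w3 2974 (array([517.7, -95.1]), array([66.4, 39.8]), 16.6) z [110.7 112.4 113.7] px [318. 218.]
[ 4.1  6.7 70.8]
top2 6 (array([494.4, -99.3]), array([1.2, 5.1]), 8.9) z [198.3 203.9 216.6] px [367. 285.]
side2 664 (array([512.7, -94.8]), array([40.7,  7.5]), 11.7) z [193.6 221.8 247.1] px [293. 227.]
```

View pics/w3.png

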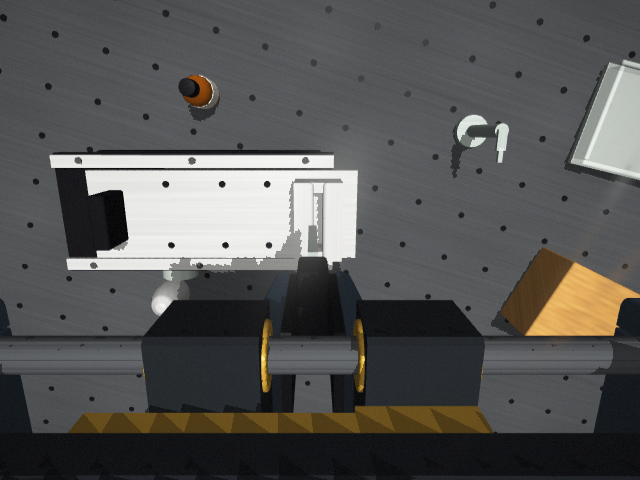

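The wrist view shows the slot at pixel (318,220), the blade above it, the plate grip at (108,220) and the pointer tip at (500,160). I'll align with the slot and lower.

```bash
python3 -c "
from h import *
print(delta([.5182,-.0954,.203]))"
```

```text
[ 4.   5.2 67.7]
```

Emit:
apply_moves:
  motion:
    - [1,2,2.5,0,0]
    - [1,2,2.7,10,0]
    - [1,0,0,20,0]
    - [1,0,0,20,0]
    - [1,0,0,12,0]
    - [1,0,0,6,0]
    - [1,0,0,0,0]

```text
t: 9.62
tcp_pos: [0.5183, -0.0956, 0.2025]
ee_rot: [0.0, 0.989, 0.149, -0.0]
force: [-0.7, -0.9, -1.3]
finger_gap: 0.0134
grip_force: 25.0
```

```bash
python3 look.py w4; python3 - <<'E'
from seg import *
print(delta([.5182,-.0954,.1646]))
s=robot.snapshot("side"); np.savez("side3.npz",f=s["frame"],P=pts(s),d=s["range_z"])
a=cv2.resize(s["frame"][210:310,240:360],None,fx=4,fy=4)[:,:,::-1]
w=np.load("w4.npz")["f"][100:340,200:440,::-1]; w=cv2.resize(w,(400,400))
cv2.imwrite("pics/c4.png",np.hstack([w,a[:400,:400]]))
E
```

```text
9.625 [ 0.5183 -0.0956  0.2025] -72.82179820376108 [-0.7 -0.9 -1.3] 0.013370351774160925
[-0.3 -0.3 38.4]
```

View pics/c4.png

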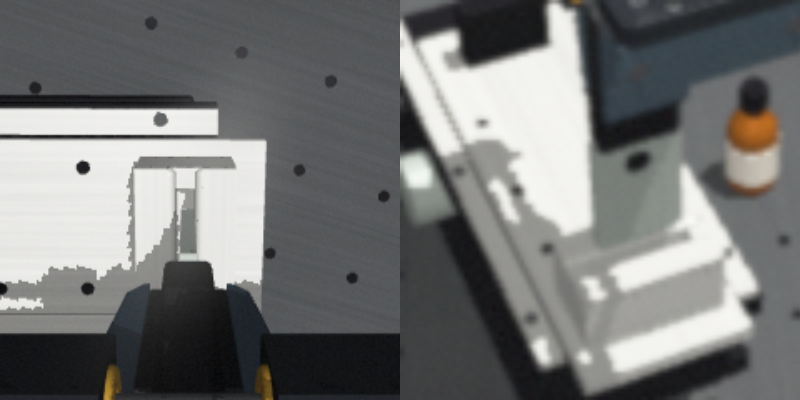

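The blade (left crop, x about 180–196) is centred over the slot (x about 178–198), and the side crop agrees. I'll lower it in.

Emit:
apply_moves:
  motion:
    - [1,0,0,5,0]
    - [1,0,0,5,0]
    - [1,0,0,4,0]
    - [1,0,0,4,0]
    - [1,0,0,2,0]
    - [1,0,0,0,0]

```text
t: 10.48
tcp_pos: [0.5182, -0.0955, 0.1825]
ee_rot: [0.0, 0.989, 0.149, -0.0]
force: [-0.2, 0.8, -1.5]
finger_gap: 0.0134
grip_force: 25.0
```

Blade tip is about 12 mm inside with no contact force. Continuing down.

Emit:
apply_moves:
  motion:
    - [1,0,0,5,0]
    - [1,0,0,5,0]
    - [1,0,0,3,0]
    - [1,0,0,2,0]
    - [1,0,0,1,0]
    - [1,0,0,0,0]

```text
t: 11.22
tcp_pos: [0.5182, -0.0955, 0.1666]
ee_rot: [0.0, 0.989, 0.149, 0.0]
force: [-0.6, -0.1, -1.1]
finger_gap: 0.0129
grip_force: 25.0
```

Emit:
apply_moves:
  motion:
    - [1,0,0,1,0]
    - [1,0,0,0.5,0]
    - [1,0,0,0.5,0]
    - [1,0,0,0.5,0]
    - [1,0,0,0,0]

```text
t: 11.85
tcp_pos: [0.5184, -0.0956, 0.1645]
ee_rot: [0.0, 0.989, 0.149, 0.0]
force: [-0.9, 1.3, 1.8]
finger_gap: 0.0132
grip_force: 25.0
```

Emit:
apply_moves:
  motion:
    - [1,0,0,0.5,0]
    - [1,0,0,0.3,0]
    - [1,0,0,0,0]

```text
t: 12.22
tcp_pos: [0.5187, -0.0957, 0.1645]
ee_rot: [0.0, 0.989, 0.149, 0.001]
force: [-0.6, 0.4, 6.2]
finger_gap: 0.0134
grip_force: 25.0
```

Seated: the floor pushes back at 6 N. Releasing.

Emit:
apply_moves:
  motion:
    - [0.5,0,0,0,0]
    - [0.5,0,0,0,0]
    - [0.5,0,0,0,0]
    - [0.5,0,0,0,0]
    - [0.5,0,0,-20,0]
    - [0.5,0,0,-35,0]
    - [0.5,0,0,-45,0]
    - [0.5,0,0,0,0]

```text
t: 13.22
tcp_pos: [0.5202, -0.096, 0.267]
ee_rot: [0.001, 0.989, 0.149, 0.004]
force: [-0.1, -0.4, -0.5]
finger_gap: 0.0455
grip_force: 0.0
```

```bash
python3 look.py w5; python3 - <<'E'
from seg import *
seg("w5",.16,.185,(.5182,-.0955),.05)   # blade grip top
seg("w5",.107,.119,(.519,-.097),.05,(250,999))
seg("w5",.107,.125,(.465,.075),.05)
seg("w5",.069,.09,(.625,-.229),.05)
for n in ["top","side"]:
    s=robot.snapshot(n); np.savez(n+"4.npz",f=s["frame"],P=pts(s),d=s["range_z"])
    seg(n+"4",.157,.185,(.5182,-.0955),.04)
    seg(n+"4",.100,.125,(.465,.075),.05)
    seg(n+"4",.070,.09,(.625,-.229),.05)
print(delta([.4655,.0752,.255]))
E
```

```text
13.225 [ 0.5202 -0.096   0.267 ] -72.8157835348161 [-0.1 -0.4 -0.5] 0.04551504510678273
w5 1106 (array([518.1, -96.3]), array([35.9, 13.9]), 17.1) z [168.3 172.2 173.4] px [311. 249.]
w5 2650 (array([517.8, -94.9]), array([66.1, 40.1]), 17.0) z [110.8 112.4 113.7] px [308. 226.]
w5 1182 (array([465.3,  76.8]), array([45.8, 15. ]), 17.7) z [108.9 115.  116.4] px [ 90. 231.]
w5 424 (array([ 624.5, -226.5]), array([32.9, 12.4]), 9.7) z [71.9 77.9 79.7] px [492. 148.]
top4 38 (array([ 506.8, -101.6]), array([11.3, 13.6]), 16.4) z [158.1 171.7 175.4] px [368. 282.]
top4 144 (array([466.1,  74.9]), array([46.1, 14. ]), 16.7) z [111.5 115.4 119.4] px [283. 301.]Traceback (most recent call last):
  File "<stdin>", line 10, in <module>
  File "seg.py", line 9, in seg
    print(n,len(p),rect(p),"z",np.round(np.percentile(p[:,2],[5,50,95])*1000,1),"px",vu.mean(0)[::-1].round()); return m
                                        ~~~~~~~~~~~~~^^^^^^^^^^^^^^^^^^
    return _quantile_unchecked(
        a, q, axis, out, overwrite_input, method, keepdims, weights)
    return _ureduce(a,
                    func=_quantile_ureduce_func,
    ...<5 lines>...
                    overwrite_input=overwrite_input,
                    method=method)
    r = func(a, **kwargs)
    result = _quantile(arr,
                       quantiles=q,
    ...<2 lines>...
                       out=out,
                       weights=wgt)
    slices_having_nans = np.isnan(arr[-1, ...])
                                  ~~~^^^^^^^^^
IndexError: index -1 is out of bounds for axis 0 with size 0
```

Blade grip top measures 172–173 mm high, as expected for fully in. Now the plate grip.

```bash
cat >> seg.py <<'E'
A=np.radians(-72.83); U=np.array([np.cos(A),np.sin(A)]); V=np.array([-U[1],U[0]])
def uv(n,zlo,zhi,ulo,uhi,vlo,vhi,bright=(0,999)):
    z=np.load(n+".npz"); P=z["P"]; f=z["f"].astype(int).sum(2)
    a=(P[...,:2]-[.5182,-.0954])@U*1000; b=(P[...,:2]-[.5182,-.0954])@V*1000
    m=(z["d"]>0)&(P[...,2]>zlo)&(P[...,2]<zhi)&(a>ulo)&(a<uhi)&(b>vlo)&(b<vhi)&(f>bright[0])&(f<bright[1])
    return a[m],b[m],P[...,2][m]
E
python3 - <<'E'
from seg import *
print(delta([.4653,.0762,.26]),delta([.4653,.0762,.098]))
for n in ["w3","w5","top0","side0","top4","side4"]:
    a,b,z=uv(n,.068,.088,120,200,20,110)
    if len(a)<5: print(n,"few");continue
    print(n,len(a),"v range",b.min().round(1),b.max().round(1))
    for lo in np.arange(b.min(),b.max(),5):
        k=(b>=lo)&(b<lo+5); 
        if k.sum(): print("   v",lo.round(),k.sum(),"u",np.percentile(a[k],[5,50,95]).round(1), "z",np.median(z[k]).round(4))
    a,b,z=uv(n,.072,.084,22,60,-38,38,(250,999))
    if len(a)>5: print("  front u",np.percentile(a,[95,99]).round(1),a.max().round(1))
    a,b,z=uv(n,.107,.119,-30,30,-38,38,(250,999))
    if len(a)>5: print("  block u",np.percentile(a,[1,99]).round(1))
E
```

```text
[   0.3 -179.6    3.2] [   0.3 -179.6  165.2]
w3 424 v range 46.5 78.6
   v 46.0 37 u [155.9 157.5 160. ] z 0.0784
   v 51.0 36 u [156.  157.4 160.1] z 0.0783
   v 56.0 63 u [154.  157.6 161.6] z 0.0786
   v 61.0 66 u [154.1 157.8 162. ] z 0.0784
   v 66.0 83 u [153.2 156.5 162. ] z 0.0782
   v 71.0 102 u [152.2 155.9 163. ] z 0.0758
   v 76.0 37 u [153.4 156.5 161.9] z 0.0751
  front u [33.8 34.4] 34.6
  block u [-20.3  19. ]
w5 427 v range 46.3 79.2
   v 46.0 36 u [155.7 157.6 160.2] z 0.0782
   v 51.0 37 u [156.  157.5 159.8] z 0.0783
   v 56.0 64 u [154.1 157.7 161.4] z 0.0784
   v 61.0 66 u [154.2 157.4 161.6] z 0.0783
   v 66.0 82 u [153.1 156.4 161.9] z 0.0781
   v 71.0 101 u [152.4 156.1 163.2] z 0.0762
   v 76.0 41 u [153.4 157.5 161.4] z 0.0753
  front u [33.8 34.3] 34.5
  block u [-20.2  19.2]
top0 50 v range 47.7 77.8
   v 48.0 5 u [159.9 160.4 161.2] z 0.0807
   v 53.0 5 u [159.1 161.4 164.2] z 0.077
   v 58.0 8 u [156.9 160.4 162.9] z 0.0792
   v 63.0 9 u [157. 160. 164.] z 0.0799
   v 68.0 11 u [154.3 158.3 163.6] z 0.0783
   v 73.0 10 u [155.1 159.8 165.2] z 0.0774
   v 78.0 2 u [158.8 160.2 161.6] z 0.0775
  front u [36.3 37. ] 37.1
  block u [-18.1  21.6]
side0 102 v range 46.4 79.3
   v 46.0 11 u [157.7 159.5 161.5] z 0.0782
   v 51.0 7 u [157.  159.4 161.3] z 0.0788
   v 56.0 17 u [154.3 158.5 162.7] z 0.0778
   v 61.0 15 u [155.4 159.4 163.1] z 0.0779
   v 66.0 25 u [156.  161.3 164. ] z 0.0778
   v 71.0 19 u [155.7 162.3 164.8] z 0.0763
   v 76.0 8 u [156.3 159.6 163.2] z 0.0747
  front u [35.5 36.2] 36.6
  block u [-19.8  21.4]
top4 fewTraceback (most recent call last):
  File "<stdin>", line 4, in <module>
  File "seg.py", line 12, in uv
    z=np.load(n+".npz"); P=z["P"]; f=z["f"].astype(int).sum(2)
    fid = stack.enter_context(open(os.fspath(file), "rb"))
                              ~~~~^^^^^^^^^^^^^^^^^^^^^^^
FileNotFoundError: [Errno 2] No such file or directory: 'side4.npz'
```

Emit:
apply_moves:
  motion:
    - [0.5,0,-30,3,0]
    - [0.5,0,-40,0,0]
    - [0.5,0,-40,0,0]
    - [0.5,0,-40,0,0]
    - [0.5,0,-20,0,0]
    - [0.5,0,-9.6,10,0]
    - [0.5,0,0,30,0]
    - [0.5,0,0,30,0]

```text
t: 14.32
tcp_pos: [0.4645, 0.0756, 0.1881]
ee_rot: [0.0, 0.989, 0.149, -0.001]
force: [-0.7, -0.2, 0.5]
finger_gap: 0.0458
grip_force: 0.0
```

```bash
python3 look.py w6; python3 - <<'E'
from seg import *
seg("w6",.107,.125,(.465,.075),.05)
print(delta([.4653,.0762,.098]))
E
```

```text
14.325 [0.4645 0.0756 0.1881] -72.83857126901987 [-0.7 -0.2  0.5] 0.04577788111830011
w6 1567 (array([465.3,  77.3]), array([45.5, 13.7]), 16.8) z [113.6 115.3 116.5] px [310. 253.]
[ 4.7  0.2 86.2]
```

```bash
python3 -c "
from h import *
s=robot.get_state();print(s['t'],s['tcp_pos'],s['ee_rot'],delta([.4653,.0765,.098]))"
```

```text
14.375 [0.46162825 0.0751325  0.18421037] [ 1.42016991e-04  9.88792843e-01  1.49203741e-01 -5.19009150e-03] [ 4.8 -0.1 86.2]
```

Emit:
apply_moves:
  motion:
    - [0.5,0,0,0,0]
    - [0.5,0,0,0,0]
    - [0.5,0,0,0,0]

```text
t: 14.75
tcp_pos: [0.4659, 0.076, 0.1913]
ee_rot: [0.0, 0.989, 0.149, 0.001]
force: [0.8, -0.5, 0.4]
finger_gap: 0.046
grip_force: 0.0
```

```bash
python3 -c "
from h import *
s=robot.get_state();print(s['t'],s['tcp_pos'],s['ee_rot'],delta([.4653,.0765,.098]))"
```

```text
14.75 [0.46588669 0.07598296 0.19134192] [7.17037700e-05 9.88798356e-01 1.49253486e-01 1.09665446e-03] [-0.6 -0.7 93.3]
```

Emit:
apply_moves:
  motion:
    - [0.5,-0.3,-0.7,15,0]
    - [0.5,0,0,22,0]
    - [0.5,0,0,22,0]
    - [0.5,0,0,16,0]
    - [0.5,0,0,10,0]
    - [0.5,0,0,5,0]
    - [0.5,0,0,2.5,0]
    - [0.5,0,0,0,0]

```text
t: 15.75
tcp_pos: [0.4649, 0.0766, 0.0981]
ee_rot: [0.0, 0.989, 0.149, 0.0]
force: [-0.5, -0.2, -0.1]
finger_gap: 0.0456
grip_force: 0.0
```

Emit:
apply_moves:
  motion:
    - [0.8,0,0,0,0]
    - [0.8,0,0,0,0]
    - [0.9,0,0,0,0]
    - [1,0,0,0,0]
    - [1,0,0,0,0]
    - [1,0,0,0,0]
    - [1,0,0,0,0]
  force: 25

```text
t: 16.62
tcp_pos: [0.4646, 0.0769, 0.098]
ee_rot: [-0.0, 0.989, 0.149, 0.0]
force: [-1.3, 2.8, 2.5]
finger_gap: 0.0136
grip_force: 25.0
```

Emit:
apply_moves:
  motion:
    - [1,0,0,0,0]
    - [1,0,3,0,0]
    - [1,0,6,0,0]
    - [1,0,8,0,0]
    - [1,0,8,0,0]
    - [1,0,6,0,0]
    - [1,0,3,0,0]
    - [1,0,0,0,0]
  force: 55

```text
t: 17.62
tcp_pos: [0.4749, 0.0441, 0.098]
ee_rot: [0.0, 0.989, 0.149, 0.0]
force: [-0.8, 2.1, 4.7]
finger_gap: 0.0136
grip_force: 55.0
```

```bash
python3 -c "
from seg import *
s=robot.get_state();print(s['force'],s['wrist_torque'],s['tcp_pos'],((s['tcp_pos'][:2]-[.4646,.0769])@U,(s['tcp_pos'][:2]-[.4646,.0769])@V),yawdeg(),s['ee_rot'])"
```

```text
[-0.76363125  2.11462669  4.66782812] [ 0.73954813  0.17795949 -0.03067389] [0.47486789 0.04408131 0.09797576] (np.float64(0.03438722100676247), np.float64(0.00012195163128083698)) -72.83195508241359 [9.34367815e-07 9.88798022e-01 1.49259615e-01 1.99724358e-04]
```

Emit:
apply_moves:
  motion:
    - [1,0,4,0,0]
    - [1,0,8,0,0]
    - [1,0,10,0,0]
    - [1,0,10,0,0]
    - [1,0,10,0,0]
    - [1,0,8,0,0]
    - [1,0,4,0,0]
    - [1,0,0,0,0]

```text
t: 18.62
tcp_pos: [0.4907, -0.0076, 0.098]
ee_rot: [0.0, 0.989, 0.149, 0.0]
force: [-1.5, 2.9, 4.0]
finger_gap: 0.0137
grip_force: 55.0
```

Emit:
apply_moves:
  motion:
    - [1,0,4,0,0]
    - [1,0,8,0,0]
    - [1,0,8,0,0]
    - [1,0,5,0,0]
    - [1,0,2,0,0]
    - [1,0,0,0,0]
    - [1,0,0,0,0]

```text
t: 19.5
tcp_pos: [0.4985, -0.0326, 0.0981]
ee_rot: [-0.0, 0.989, 0.149, 0.0]
force: [-1.2, 5.4, 7.2]
finger_gap: 0.0134
grip_force: 55.0
```

```bash
cat > edge.py <<'E'
from seg import *
import sys
k0=sys.argv[1]
s=robot.get_state();print(s['t'],s['force'].round(1),s['wrist_torque'].round(2),"slid",((s['tcp_pos'][:2]-[.4646,.0769])@U*1000).round(2),yawdeg(),s['ee_rot'].round(4),s['tcp_pos'][2])
for n in ["wrist","top","side"]:
    st=robot.get_state(); s=robot.snapshot(n); np.savez(n+k0+".npz",f=s["frame"],P=pts(s,st),d=s["range_z"]); n+=k0
    cv2.imwrite(f"pics/{n}.png",s["frame"][:,:,::-1])
    a,b,z=uv(n,.072,.086,120,200,44,60); a2,b2,z2=uv(n,.066,.086,145,175,-38,38,(250,999)); a3,_,_=uv(n,.107,.119,95,150,-38,38,(250,999))
    print(n,"tip",len(a),np.percentile(a,[5,50,95]).round(1) if len(a) else "", "front",len(a2),np.percentile(a2,[95,99,100]).round(1) if len(a2) else "","block",np.percentile(a3,[1,99]).round(1) if len(a3) else "","front z",np.median(z2) if len(a2) else "")
E
python3 edge.py 6
```

```text
19.5 [-1.2  5.4  7.2] [ 1.05  0.33 -0.06] slid 114.64 -72.82220921033544 [-4.000e-04  9.888e-01  1.493e-01  0.000e+00] 0.09814073065291598
wrist6 tip 0  front 0  block  front z 
top6 tip 12 [157.7 160.3 162.5] front 97 [151.9 152.7 153.1] block [ 96.5 136.8] front z 0.07735049482502188
side6 tip 31 [155.4 159.2 162.1] front 234 [150.4 151.  151.4] block [ 96.5 136. ] front z 0.07621164878208547
```

Emit:
apply_moves:
  motion:
    - [1,0,2,0,0]
    - [1,0,3,0,0]
    - [1,0,2.4,0,0]
    - [1,0,1,0,0]
    - [1,0,0,0,0]
    - [1,0,0,0,0]

```text
t: 20.4
tcp_pos: [0.5008, -0.0403, 0.0983]
ee_rot: [-0.001, 0.989, 0.149, -0.0]
force: [-1.3, 5.6, 7.0]
finger_gap: 0.014
grip_force: 55.0
```

```bash
python3 edge.py 7; python3 - <<'E'
import cv2,numpy as np
t=cv2.resize(cv2.imread("pics/top7.png")[215:315,370:450],(480,600),interpolation=cv2.INTER_CUBIC)
s=cv2.imread("pics/side7.png")[285:385,300:400]; s=cv2.resize(s,(600,600),interpolation=cv2.INTER_CUBIC)
cv2.imwrite("pics/c7.png",cv2.resize(np.hstack([t,s]),(800,444)))
E
```

```text
20.4 [-1.3  5.6  7. ] [ 1.35  0.42 -0.04] slid 122.64 -72.8331869938058 [-8.000e-04  9.888e-01  1.492e-01 -0.000e+00] 0.0982866881372318
wrist7 tip 0  front 0  block  front z 
top7 tip 14 [157.6 160.2 163. ] front 104 [159.7 160.6 160.8] block [104.5 144.5] front z 0.07722039619839105
side7 tip 31 [155.8 159.6 162. ] front 434 [158.4 158.9 159.5] block [104.3 143.6] front z 0.07645562196423517
```

View pics/c7.png

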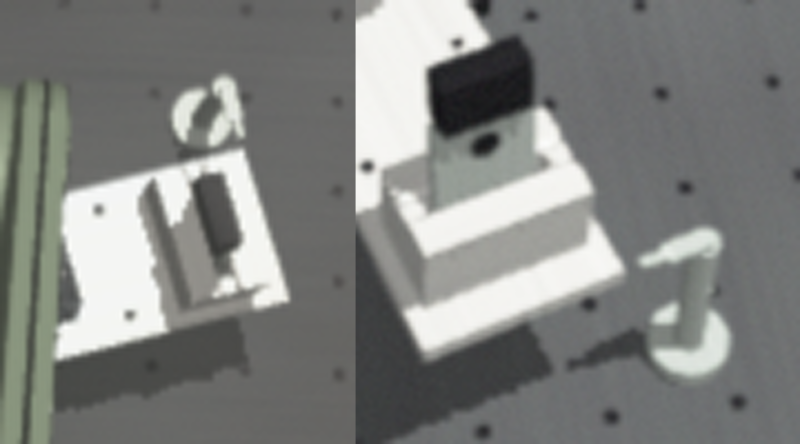

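The crops show the plate's outer edge, extended, passing through the pointer tip (top crop, about (238,135)), and the blade seated. One check that the plate is level and flat on the deck.

```bash
python3 - <<'E'
from seg import *
for n in ["side0","side6","side7","top7"]:
    for r in ([(-160,-40),(22,34)] if n=="side0" else [(0,95),(145,156)]):
        a,b,z=uv(n,.065,.09,*r,-36,36,(350,999)); print(n,r,len(a),np.median(z).round(4) if len(a) else "")
s=robot.get_state(); print(s["force"],s["tcp_pos"],s["ee_rot"])
E
```

```text
side0 (-160, -40) 1500 0.0775
side0 (22, 34) 236 0.0775
side6 (0, 95) 1033 0.0775
side6 (145, 156) 219 0.0762
side7 (0, 95) 1214 0.0775
side7 (145, 156) 263 0.0768
top7 (0, 95) 557 0.0779
top7 (145, 156) 43 0.0779
[-3.19993166  6.09647223  6.83310789] [ 0.50084911 -0.04024558  0.09829342] [-7.72871973e-04  9.88800115e-01  1.49243880e-01  6.66825940e-06]
```

The front droops slightly (about 0.3°, grip up 0.3 mm), so I'll press down slightly to level it.

Emit:
apply_moves:
  motion:
    - [1,0,0.2,0.4,0]
    - [1,0,0,0.4,0]
    - [1,0,0,0,0]
    - [1,0,0,0,0]
  force: 60

```text
t: 21.05
tcp_pos: [0.5008, -0.0401, 0.098]
ee_rot: [-0.001, 0.989, 0.149, 0.0]
force: [-3.5, 7.8, 10.2]
finger_gap: 0.0139
grip_force: 60.0
```

```bash
python3 edge.py 8; python3 - <<'E'
from seg import *
for n in ["side8","top8"]:
    for r in [(0,95),(145,156)]:
        a,b,z=uv(n,.065,.09,*r,-36,36,(350,999)); print(n,r,len(a),np.median(z).round(4) if len(a) else "")
E
```

```text
21.05 [-3.5  7.8 10.2] [ 1.48  0.65 -0.02] slid 122.5 -72.83880094674194 [-1.000e-03  9.888e-01  1.492e-01  1.000e-04] 0.09802982897411097
wrist8 tip 0  front 0  block  front z 
top8 tip 13 [157.7 160.5 163.1] front 105 [159.6 160.2 161. ] block [104.2 144.6] front z 0.07807971222991505
side8 tip 32 [155.9 159.  163. ] front 442 [158.2 158.7 158.9] block [103.8 143.8] front z 0.07710945176569967
side8 (0, 95) 1196 0.0775
side8 (145, 156) 270 0.0774
top8 (0, 95) 556 0.0779
top8 (145, 156) 43 0.0776
```

Level now. A final nudge outward, then hand in.

Emit:
apply_moves:
  motion:
    - [1,0,0.5,0,0]
    - [1,0,0.4,0,0]
    - [1,0,0,0,0]
    - [1,0,0,0,0]
    - [1,0,0,0,0]

```text
t: 21.82
tcp_pos: [0.5011, -0.0407, 0.0981]
ee_rot: [-0.001, 0.989, 0.149, 0.0]
force: [-2.6, 8.9, 11.0]
finger_gap: 0.0134
grip_force: 60.0
```

```bash
python3 edge.py 9; python3 - <<'E'
from seg import *
for n in ["side9","top9"]:
    for r in [(0,95),(145,156)]:
        a,b,z=uv(n,.065,.09,*r,-36,36,(350,999)); print(n,r,len(a),np.median(z).round(4) if len(a) else "")
print(robot.sign_off())
E
```

```text
21.825 [-2.6  8.9 11. ] [ 1.63  0.63 -0.02] slid 123.13 -72.85357242551312 [-1.300e-03  9.888e-01  1.491e-01  1.000e-04] 0.09805176673960286
wrist9 tip 0  front 0  block  front z 
top9 tip 12 [158.  160.6 163.5] front 106 [160.2 160.7 160.7] block [105.2 145.2] front z 0.07745034422739583
side9 tip 33 [156.1 158.9 162.3] front 454 [159.  159.4 159.8] block [104.4 144.1] front z 0.07693323246136807
side9 (0, 95) 1220 0.0775
side9 (145, 156) 270 0.0773
top9 (0, 95) 550 0.0783
top9 (145, 156) 34 0.0779
the job is handed in; nothing more can be done
None
```

I handed the job in at 21.9 s: the blade is fully in the plate's slot and released, and the arm is still holding the plate at the pointer, level and in line to within about 1 mm by the camera measurements; no verdict was returned.

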